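# Turn the bento compartment tray round and shut the lid

## Task

The red compartment tray has been put into the open black bento tier back to front, so the seal panels inside the hinged lid do not match its compartments. Lift the tray right out, turn it half way round and lower it back in until it sits fully home, so that the big rice compartment is where the lid's big seal panel comes down; then let go of the tray and swing the lid completely shut. Do not drop the tray in from above, and leave the other things on the counter where they are.

Things in the scene. Friction and masses are not known exactly. Their poses are not given: they have to be found in the camera images.
- tier: Open black bento tier, fixed on a thin grey mat. Origin: on the counter under its centre; x = long axis, z up. Outside 181 (x) x 123 (y) mm, rim 50 mm above the counter; walls 3.5 mm, opening 174 x 116 mm; inner floor 6 mm above the counter. Lid hinged along its -y long side. When the job is done the tray's rice compartment lies at the tier's -x end.
- tray: Loose open red tray, black dividers (0.1 to 0.2 kg), 42 mm high, walls and floor 2.5 mm. Origin: centre of its underside; x = long axis. Outside 170 x 112 mm in the upper 22 mm (2 mm play all round in the tier), 165 x 107 mm below. Fully home its underside is 6 mm above the counter, its rim 2 mm below the tier's. At the start its x points opposite to the tier's x, at the end the same way.
- rice_end (a point): Centre of the floor of the tray's big undivided rice compartment (93 mm long in x, 107 mm wide), at (-36, 0, 2.5) mm in the tray's frame.
- ridge (a point): Top of the tray's main ridge, at (16, 0, 40) mm in the tray's frame: a solid black wall 10 mm thick across the whole tray along its y, from floor to 40 mm above the underside. Pinch it from above here to lift the tray; both neighbouring compartments give 60 mm of room. The +x one (61 mm long) is split by a black 3 mm wall, 32 mm high, running along x at y = +27 mm.
- lid (a joint): Angle of the hinged black lid, rad: 0 = fully shut on the rim; grows as it opens, stop at 2.3. Starts at 1.85 to 2.2, leaning outwards past upright on the tier's -y side. Stiff hinge, no latch: it stays where it is left, 1 to 1.5 N at its free edge moves it. With the tray the wrong way round the big seal panel lands on the ridge and the lid cannot shut.
- tier_hinge (a point): Middle of the lid's hinge line, which runs parallel to the tier's x axis: (0, -61.5, 50) mm in the tier's frame.
- lid_edge (a point): Middle of the lid's free long edge, 123 mm from the hinge line; a 44 mm wide pull tab sticks out 10 mm beyond it. The lid is a 183 x 124 x 6 mm plate; when shut its outer face is 56 mm above the counter.
- lid_big_seal (a point): Centre of the face of the lid's big seal panel (black with a grey border, 80 x 88 mm, 8 mm proud of the lid's inner face), at the tier's -x end; a smaller panel (48 x 88 mm) sits at the +x end, with a 24 mm gap between them for the tray's ridge.
- stack: Two more black tiers stacked, red inner cover on top, 181 x 123 x 96 mm (leave alone). Origin: centre of the underside.
- bowl: Grey ceramic rice bowl, 124 mm across, 66 mm high (leave alone). Origin: centre of the underside.
- paddle: Flat wooden rice paddle lying on the counter, 200 x 68 x 9 mm (leave alone). Origin: under its middle, x towards the blade.
- cruet: Small glass cruet with a black twist cap, 68 mm across, 126 mm high (leave alone). Origin: centre of the underside.
- cup: Blue ceramic tea cup, 74 mm across, 78 mm high (leave alone). Origin: centre of the underside.
- flask: Green food flask with a steel lid, 90 mm across, 130 mm high (leave alone). Origin: centre of the underside.
- chopsticks: Black and red chopstick case lying on the counter, 215 x 28 x 18 mm (leave alone). Origin: centre of the underside, x along it.
- shaker: Sesame shaker with a dark wooden cap, 50 mm across, 79 mm high (leave alone). Origin: centre of the underside.

How it is judged (in metres and radians):
On the way, in this order (a step that is already met when the one before it is completed fails the run):
1. the tray is lifted clear of the tier: its underside above the tier's rim (z of tray in the frame of tier above 0.052 m), for 0.1 s.
2. the tray is back in the tier, turned half round (rice compartment towards the tier's -x end), and guided or pressed down by the fingers until its upper part has entered the tier (within 22 mm of home) (z of tray in the frame of tier below 0.028 m and horizontal distance between tray and tier below 0.006 m and x of rice_end in the frame of tier below -0.02 m and contact force between the fingers and tray above 0.3 N).
At the end, for the whole second after the job is handed in: The tray lies fully home in the tier (underside within 2.5 mm of its seat, centre within 5 mm, level within 0.04 rad, long axis in line within 0.06 rad) with its big rice compartment at the tier's -x end, the lid is shut to within 0.05 rad, and everything is at rest and let go (z of tray in the frame of tier below 0.0085 m and horizontal distance between tray and tier below 0.005 m and angle between the x axis of tray and the x axis of tier, either way round below 0.06 rad and angle between tray's own z axis and vertical below 0.04 rad and x of rice_end in the frame of tier below -0.02 m and value of joint lid below 0.05 rad and linear speed of tray below 0.02 m/s); the robot touches nothing.
It fails at once if a bystander (stack of tiers, bowl, paddle, cruet, cup, flask, chopstick case, shaker) is pushed more than 25 mm (distance of any of stack, bowl, paddle, cruet, cup, flask, chopsticks, shaker from where it was at the start of the episode above 0.025 m).
It fails at once if the cruet, cup, flask, shaker or bowl is tipped (angle between any of cruet, cup, flask, shaker, bowl's own z axis and vertical above 0.4 rad).
It also fails if it takes over 61 s, if anything falls off the work surface, if the arm or the gripper's body presses on something with over 40 N, if the wrist force passes 120 N, or if a joint passes its speed limit or range.

## Robot

A 6-joint arm with a two-finger parallel gripper is mounted at the origin on the work surface. World frame = base frame: x ahead of the robot, y to its left, z up, the work surface at z = 0. Lengths are in mm, angles in rad, forces in N, time in s.
With the tool pointing down it reaches from about 350 to 875 mm from the base axis. Payload 4.2 kg.
Tool frame: the origin (TCP) lies midway between the tips of the shut fingers; the grasp point (between the pads) lies 19 mm behind it (arm.grip_depth is the distance from the TCP to the grasp point, in mm); z points along the fingers, x is the direction in which the jaws open and shut, and the axes are right-handed (so a half turn about z gives the same grasp; the last joint's range is limited). The gripper opens to 85 mm and grips with 20 to 120 N. Pads are 22 mm wide; open, the fingers measure 114 mm over their backs; the gripper's body (76 mm by 85 mm) begins 54 mm behind the grasp point. The pads swing forward as they close: fully open they stand 13 mm farther back than shut.
Start: joints at [1.597, 0.385, 0.008, 0, -1.194, -0.259], TCP at [144.158, 608.126, 231.312] pointing down, gripper open.
Joint ranges: [-3.14, 3.14], [-1.21, 2.06], [-1.07, 1.41], [-3.16, 2.05], [-2.99, -0.16], [-3.1, 3.1]. Speed limits (rad/s): [2.79, 2.79, 3.14, 3.14, 3.14, 3.14].

## Interface

Orientations are given as a unit quaternion [x, y, z, w].
In Python, from bench import arm, eyes, find_in, silhouettes gives the robot as it stands. The module is installed in compiled form; this text tells all that it offers.
- The arm moves only by the tool play_rows, never from a script. Its arguments are lists of equal length, an entry for each row: "offset": the shift along the world's x, y, z in mm, a list of three; "turn": the turn about the world's z in rad. In form: {"offset": [[x, y, z], ...], "turn": [turn, ...]}. A call has 1 to 12 rows; each row shifts and turns the pose as measured when the row begins; what a row does not reach is not made up. A row lasts 1/10 s, in which the tool goes at most 50 mm and 8.59 degrees, less where a joint would pass 70% of its speed; a pose out of reach is approached as far as the arm can. A call is refused whole if a number of a shift passes 50 or a number of a turn 0.15, either way. A call with a gripper value outside its range is refused whole. "grip" is the gripper's target within -1 to 1 (fully open at 1, half-way at 0, shut at -1), set as the call begins (left out, the last holds). The fingers move at their own pace and stop on an object; the grip force is fixed at half the most. Time passes only in rows, so rows that do not move let the fingers close. It gives the time, the measured TCP pose, the force and the opening at its end, in the units of the state.
- arm.read_state(): the state, without advancing time (a new reading comes with each control period).
- eyes.get_image(name): name is "scene" or "side" or "wrist"; returns (picture, depth): 400x640x3 uint8, red, green, blue; 400x640 float32, mm along the optical axis (not along the pixel's ray), 0 where there is no reading.
- eyes.camera_params(name): a dict with "camera_matrix" (3x3 intrinsics, pixels), "dist" ([k1, k2, p1, p2, k3] as OpenCV has them; the pictures are not rectified), "camera_from_world" (4x4, takes a point from world to camera coordinates). Camera axes: x right, y down, z forward; pixel columns grow to the right and rows downward; lengths in mm; the calibration is good to about 2 mm. A picture is of the moment at which its call begins: read the wrist's pose just before it. camera_params takes no time and is no camera call; for the wrist camera it gives the pose at the moment of the call.
- arm.job_done(): hands the job in, once; it reports no verdict.
Trained networks look in the newest picture that a camera, given by its name, has taken for a name from the list of things; names that differ only in an ending like _2 or _b are one class to them, and where a whole thing is asked for, a point or a joint stands for the part that bears it (a point fixed in the world has none). Each returns a list of dicts, best first, with "score" (0 to 1); they miss things now and then, are a little off and sometimes report something else, mostly with a low value. They report only what shows in the picture. A call takes as long as a camera call.
- find_in(camera, query): "bbox" ([centre column, centre row, width, height] in pixels, round what is visible of it).
- silhouettes(camera, query): "mask" (400x640 bool, what is visible of it) and "bbox" ([centre column, centre row, width, height] in pixels, round what is visible of it).
The state is a dict: "clock": time; "joints": joint angles; "joint_vel": joint speeds; "joint_efforts": joint torques, N m; "position": TCP position; "ee_rot": TCP orientation; "contact_force": force on the tool from outside, world axes, zero at the start; "wrist_torque": the same for the moment, N m; "gripper_width": finger opening in mm.
Only numpy, scipy, OpenCV 4.12 (cv2) and the standard library are available. Lean on these libraries where they do the work, as an engineer would, in place of code of your own. Each camera call takes 0.05 s, during which the arm holds its last target. There are 200 camera calls.

## Working session

There is one attempt and no reset: what is moved stays moved. The work goes in short steps, Python scripts to look and compute and a tool call to move; the robot and the scene stay as the last step left them, time stands still between calls to the robot, and variables do not carry over. Pictures are saved under pics/ and viewed, on a budget of 10 in all, crops included, one or two more only if the job needs it, and the job is handed in when it is done.

Besides the shell and the picture viewer there is one more tool, called after "Call:" by a JSON object that holds its "fn" and its "kwargs", one argument or row to a line. play_rows: Moves the arm, as the interface text tells. Its arguments: {"type":"object","properties":{"offset":{"type":"array","items":{"type":"array","items":{"type":"number"}}},"turn":{"type":"array","items":{"type":"number"}},"grip":{"type":"number"}},"required":["offset","turn"]}

```bash
mkdir -p pics; cat > h.py <<'E'
import numpy as np, cv2
from bench import arm, eyes, find_in, silhouettes
def cloud(name):
    im,d=eyes.get_image(name); p=eyes.camera_params(name)
    K=np.array(p["camera_matrix"],float);D=np.array(p["dist"],float);T=np.array(p["camera_from_world"],float)
    v,u=np.mgrid[0:400,0:640]
    n=cv2.undistortPoints(np.stack([u,v],-1).reshape(-1,1,2).astype(np.float64),K,D).reshape(400,640,2)
    P=np.dstack([n[...,0]*d,n[...,1]*d,d]); R=T[:3,:3];t=T[:3,3]
    W=(P-t)@R; W[d<=0]=np.nan
    return im,d,W
def save(im,n): cv2.imwrite("pics/"+n,im[...,::-1])
E
python3 - <<'E'
from h import *
s=arm.read_state();print({k:np.round(v,3).tolist() for k,v in s.items()})
ims=[]
for c in ["scene","side","wrist"]:
    im,d,W=cloud(c);np.savez(f"{c}.npz",im=im,W=W,d=d);save(im,c+"0.png")
    for q in ["tier","tray","lid","ridge"]:
        r=silhouettes(c,q)
        for k in r[:1]:
            m=k["mask"];w=W[m];w=w[~np.isnan(w[:,0])]
            print(c,q,round(k["score"],2),np.round(k["bbox"]),m.sum(),np.round(np.median(w,0)) if len(w) else 0)
            np.save(f"{c}_{q}.npy",m)
E
```

```text
{'clock': 0.0, 'joints': [1.597, 0.386, 0.007, -0.0, -1.194, -0.259], 'joint_vel': [-0.001, -0.002, -0.001, 0.0, 0.002, -0.001], 'joint_efforts': [0.001, -39.229, 18.841, 4.186, -0.005, -0.0], 'position': [144.042, 607.556, 230.211], 'ee_rot': [-0.62, 0.784, -0.001, -0.001], 'contact_force': [-0.104, -0.892, -0.87], 'wrist_torque': [0.046, -0.025, -0.004], 'gripper_width': 85.965}
scene tier 0.86 [325. 202.  81.  60.] 2133 [550. -39.   7.]
scene tray 0.93 [325. 190.  55.  34.] 1377 [456. -31.  12.]
scene lid 0.92 [318. 203.  62.  21.] 443 [592. -50. 145.]
scene ridge 0.66 [325. 190.  56.  39.] 1347 [456. -30.  12.]
side tier 0.91 [304. 214. 100. 112.] 4573 [535. -90.  50.]
side tray 0.7 [300. 221.  67.  48.] 1678 [504. -10.  27.]
side lid 0.69 [332. 195.  48.  68.] 2132 [570. -69. 114.]
side ridge 0.68 [279. 157.  22.  25.] 489 [672. 290.  54.]
```

```bash
python3 -c "
import cv2
a=cv2.imread('pics/scene0.png');b=cv2.imread('pics/side0.png')
cv2.imwrite('pics/ab.png',cv2.resize(cv2.vconcat([a,b]),(480,600)))"
```

```text
(no output)
```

View pics/scene0.png

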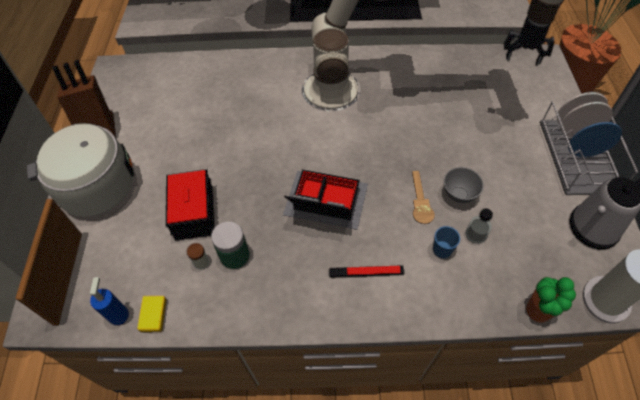

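View pics/side0.png

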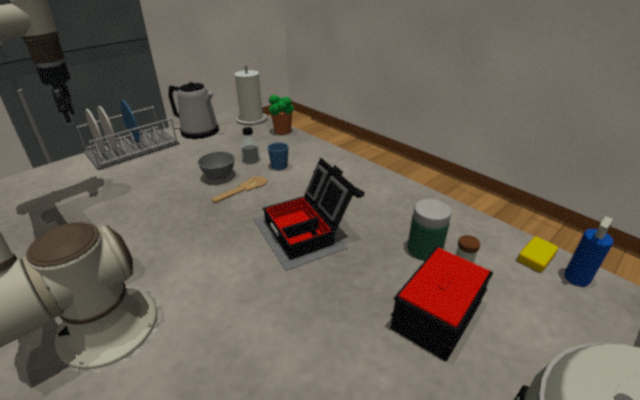

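The scene view shows the tray in the tier at about (325,195), with the lid open on the side away from the robot. The side view shows the lid's two seals at (325,190), and the bystanders are well clear. Next I'll estimate the tier's pose from depth.

```bash
python3 - <<'E'
from h import *
for c in ["scene","side"]:
    z=np.load(c+".npz");W=z["W"];
    a=(abs(W[...,0]-520)<160)&(abs(W[...,1]+20)<160)
    p=W[a]
    r=p[(p[:,2]>42)&(p[:,2]<58)&(p[:,0]<560)]
    print(c,len(r),cv2.minAreaRect(r[:,:2].astype(np.float32)),np.round(np.percentile(r[:,:2],[1,99],axis=0)))
    l=p[(p[:,2]>70)];m=l.mean(0);u,s,vt=np.linalg.svd(l-m);print("lid",m.round(),vt.round(3).tolist(),np.percentile(l,[1,99],axis=0).round())
    im=z["im"].astype(int);red=a&(im[...,0]>120)&(im[...,1]<60);print("red",np.percentile(W[red],[2,98],axis=0).round())
z=np.load("wrist.npz")
p=eyes.camera_params("wrist");print(np.linalg.inv(p["camera_from_world"]).round(2).tolist(),np.round(p["camera_matrix"],1).tolist())
E
```

```text
scene 447 ((489.1551513671875, -33.657012939453125), (186.99758911132812, 136.28363037109375), 75.5071792602539) [[ 408. -128.]
 [ 554.   68.]]
lid [591. -57. 136.] [[0.241, 0.97, -0.03], [0.388, -0.068, 0.919], [0.89, -0.233, -0.393]] [[ 552. -145.   71.]
 [ 623.   29.  170.]]
red [[ 424. -103.    3.]
 [ 520.   48.   47.]]
side 981 ((488.55340576171875, -31.63982391357422), (188.3813934326172, 136.2414093017578), 74.18362426757812) [[ 407. -134.]
 [ 558.   66.]]
lid [573. -68. 121.] [[-0.267, -0.963, -0.048], [-0.468, 0.173, -0.867], [-0.842, 0.209, 0.497]] [[ 536. -146.   72.]
 [ 618.   30.  166.]]
red [[ 418. -107.    8.]
 [ 549.   51.   51.]]
[[-0.23, -0.93, -0.27, 213.37], [-0.97, 0.22, 0.07, 591.8], [-0.0, 0.28, -0.96, 373.51], [0.0, 0.0, 0.0, 1.0]] [[323.9, 0.0, 325.3], [0.0, 323.9, 199.9], [0.0, 0.0, 1.0]]
```

Call:
{"fn": "play_rows", "kwargs": {
  "offset": [
    [22, -41, 2],
    [22, -41, 2],
    [22, -41, 2],
    [22, -41, 2],
    [22, -41, 2],
    [22, -41, 2],
    [22, -41, 2],
    [22, -41, 2]
  ],
  "turn": [0, 0, 0, 0, 0, 0, 0, 0],
  "grip": 1
}}

```text
clock: 1.55
position: [321.9, 272.3, 246.4]
ee_rot: [-0.624, 0.781, -0.0, 0.001]
contact_force: [1.1, 1.4, 0.8]
gripper_width: 85.5
```

Call:
{"fn": "play_rows", "kwargs": {
  "offset": [
    [22, -41, 2],
    [22, -41, 2],
    [22, -41, 2],
    [22, -41, 2],
    [22, -41, 2],
    [22, -41, 2],
    [22, -41, 2],
    [10, -20, 0],
    [0, 0, 0],
    [0, 0, 0]
  ],
  "turn": [0, 0, 0, 0, 0, 0, 0, 0, 0, 0]
}}

```text
clock: 2.55
position: [491.6, -53.4, 264.9]
ee_rot: [-0.622, 0.783, -0.001, 0.007]
contact_force: [0.5, 0.1, 0.3]
gripper_width: 85.1
```

```bash
cat >> h.py <<'E'
def fit_rect(pts,hx,hy,p0,w=3):
    # fit rectangle outline (half sizes) to 2D points
    from scipy.optimize import least_squares
    def f(p):
        c,s=np.cos(p[2]),np.sin(p[2]);d=pts-p[:2]
        u=abs(d@[c,s])-hx;v=abs(d@[-s,c])-hy
        return np.where((u>0)&(v>0),np.hypot(u,v),np.maximum(u,v))
    r=least_squares(f,p0,loss="soft_l1",f_scale=w);return r.x,np.median(abs(f(r.x)))
E
python3 - <<'E'
from h import *
im,d,W=cloud("wrist");save(im,"w1.png");np.savez("w1.npz",im=im,W=W)
s=silhouettes("wrist","tray");t=silhouettes("wrist","tier")
print([(k["score"],k["bbox"]) for k in s+t])
a=(abs(W[...,0]-487)<130)&(abs(W[...,1]+33)<130)
h,e=np.histogram(W[a][:,2],np.arange(-5,180,5));print(list(zip(e.astype(int),h)))
rim=a&(abs(W[...,2]-49)<6)
c,q=np.cos(1.314),np.sin(1.314)
D=W[...,:2]-[487,-33];lx=D@[c,q];ly=D@[-q,c]
m=rim&(ly>-50)
x,r=fit_rect(W[m][:,:2],(181-3.5)/2,(123-3.5)/2,[487,-33,1.314]);print("tier",x,r,m.sum())
g=im.astype(int);red=a&(g[...,0]>90)&(g[...,1]<50)&(W[...,2]>38)
x,r=fit_rect(W[red][:,:2],(170-2.5)/2,(112-2.5)/2,[487,-33,1.314]);print("tray",x,r,red.sum())
E
```

```text
[(0.65, [312.4, 177.0, 157.4, 102.6]), (0.62, [609.6, 81.0, 60.7, 156.7]), (0.25, [303.4, 85.5, 251.1, 86.6]), (0.87, [302.4, 138.4, 256.5, 199.0])]
[(np.int64(-5), np.int64(6441)), (np.int64(0), np.int64(5425)), (np.int64(5), np.int64(9271)), (np.int64(10), np.int64(407)), (np.int64(15), np.int64(308)), (np.int64(20), np.int64(500)), (np.int64(25), np.int64(750)), (np.int64(30), np.int64(401)), (np.int64(35), np.int64(608)), (np.int64(40), np.int64(1148)), (np.int64(45), np.int64(3590)), (np.int64(50), np.int64(477)), (np.int64(55), np.int64(102)), (np.int64(60), np.int64(100)), (np.int64(65), np.int64(118)), (np.int64(70), np.int64(294)), (np.int64(75), np.int64(357)), (np.int64(80), np.int64(448)), (np.int64(85), np.int64(462)), (np.int64(90), np.int64(492)), (np.int64(95), np.int64(528)), (np.int64(100), np.int64(533)), (np.int64(105), np.int64(585)), (np.int64(110), np.int64(597)), (np.int64(115), np.int64(649)), (np.int64(120), np.int64(682)), (np.int64(125), np.int64(719)), (np.int64(130), np.int64(802)), (np.int64(135), np.int64(858)), (np.int64(140), np.int64(1607)), (np.int64(145), np.int64(2509)), (np.int64(150), np.int64(1069)), (np.int64(155), np.int64(1995)), (np.int64(160), np.int64(491)), (np.int64(165), np.int64(514)), (np.int64(170), np.int64(0))]
tier [489.9591125  -31.2252043    1.31301868] 3.4626105389196127 3552
tray [487.93155687 -31.08202213   1.30318875] 1.0350483878430126 2127
```

View pics/w1.png

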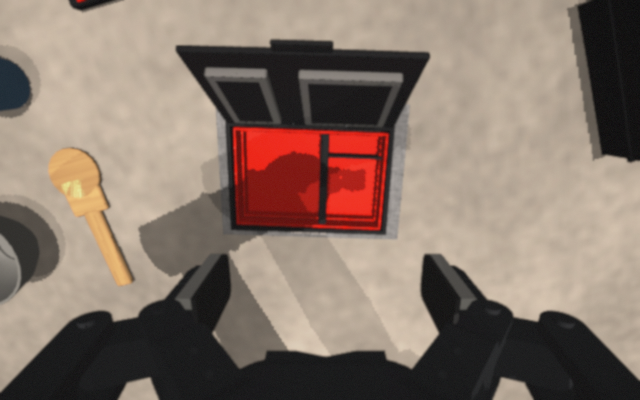

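Wrist view: the ridge is the black vertical bar at (323,180). The rice compartment is on the left, at world +y, and the big seal is on the right, so the layout is as described. Next I'll refine the tier and ridge positions.

```bash
python3 - <<'E'
from h import *
z=np.load("w1.npz");im=z["im"].astype(int);W=z["W"]
t=1.306;c,q=np.cos(t),np.sin(t)
D=W[...,:2]-[488.5,-31];lx=D@[c,q];ly=D@[-q,c];Z=W[...,2]
blk=im.max(-1)<60; red=(im[...,0]>90)&(im[...,1]<50)
r=blk&(abs(lx+16)<14)&(abs(ly)<45)&(Z>38)&(Z<55)
print("ridge lx",np.percentile(lx[r],[3,50,97]),r.sum(),"z",np.median(Z[r]),"slope",np.polyfit(ly[r],lx[r],1))
o=(Z>44)&(Z<58)&(abs(lx)<100)&(abs(ly)<70)
for nm,k in [("+x end",o&(lx>75)&(abs(ly)<45)),("-x end",o&(lx<-75)&(abs(ly)<45))]:
    kb=k&blk;print(nm,"all",np.percentile(lx[k],[1,50,99]).round(1),"blk",np.percentile(lx[kb],[1,50,99]).round(1),kb.sum(),"red",np.percentile(lx[k&red],[1,50,99]).round(1),"slope",np.polyfit(ly[kb],lx[kb],1).round(3),"z",np.median(Z[kb]))
for nm,k in [("+y",o&(ly>45)&(abs(lx)<70)),("-y",o&(ly<-45)&(abs(lx)<70)&(ly>-60))]:
    kb=k&blk;print(nm,"blk",np.percentile(ly[kb],[1,50,99]).round(1),kb.sum(),"red",np.percentile(ly[k&red],[1,50,99]).round(1),"slope",np.polyfit(lx[kb],ly[kb],1).round(3),"redslope",np.polyfit(lx[k&red],ly[k&red],1).round(3))
L=(Z>75)&(abs(lx)<95)&(ly<-55)&(ly>-150);p=np.c_[ly[L],Z[L]]
m=p.mean(0);v=np.linalg.svd(p-m,full_matrices=False)[2][0];print("lid ang",np.pi-abs(np.arctan(v[1]/v[0])) if 1 else 0,p.min(0),p.max(0))
s=arm.read_state();print(s["position"],s["ee_rot"],s["joints"],s["contact_force"])
E
```

```text
ridge lx [-19.55046845 -15.73010702 -12.38411266] 482 z 45.38422637544618 slope [-6.99715616e-04 -1.58029902e+01]
+x end all [82.3 87.9 93.5] blk [86.9 88.8 92.8] 380 red [82.2 83.1 85. ] slope [5.0000e-03 8.9154e+01] z 48.823789997814416
-x end all [-92.5 -87.3 -82.6] blk [-90.4 -88.2 -86.6] 233 red [-86.4 -83.6 -82.5] slope [-3.0000e-03 -8.8216e+01] z 49.1180061623699
+y blk [45.9 59.6 64.4] 408 red [53.6 55.  58.5] slope [2.800e-02 5.886e+01] redslope [-1.2000e-02  5.5313e+01]
-y blk [-60.  -58.8 -45.9] 301 red [-56.6 -54.  -47.5] slope [-1.1000e-02 -5.7813e+01] redslope [ -0.    -53.961]
lid ang 2.1262070367708965 [-123.86338514   75.0007167 ] [-63.11306823 169.51422662]
[491.31223197 -52.16312937 265.09042642] [-0.62312684  0.78208782 -0.00119912  0.00708067] [ 0.22101658  0.12913492 -0.2532552  -0.00436195 -1.17462168  1.12614856] [ 0.0598909   0.40528896 -0.23741415]
```

Call:
{"fn": "play_rows", "kwargs": {
  "offset": [
    [-4, 3, -30],
    [-3, 3, -40],
    [0, 0, -40],
    [0, 0, -40],
    [0, 0, -20],
    [0, 0, -10],
    [0, 0, 0]
  ],
  "turn": [-0.02, -0.02, 0, 0, 0, 0, 0]
}}

```text
clock: 3.4
position: [483.4, -38.0, 84.4]
ee_rot: [-0.613, 0.79, -0.004, 0.013]
contact_force: [0.0, -0.0, 0.5]
gripper_width: 85.6
```

```bash
python3 - <<'E'
from h import *
from scipy.spatial.transform import Rotation as R
s=arm.read_state();r=R.from_quat(s["ee_rot"]).as_matrix();print(s["position"],"yaw",np.arctan2(r[1,0],r[0,0]),"z",r[:,2].round(4))
im,d,W=cloud("wrist");save(im,"w2.png")
im=im.astype(int)
t=1.306;c,q=np.cos(t),np.sin(t)
D=W[...,:2]-[488.5,-31];lx=D@[c,q];ly=D@[-q,c];Z=W[...,2]
blk=im.max(-1)<60
r=blk&(abs(lx+16)<14)&(abs(ly)<45)&(Z>38)&(Z<55)
print("ridge lx",np.percentile(lx[r],[3,50,97]),"ly",np.percentile(ly[r],[1,99]),r.sum(),"z",np.median(Z[r]),"slope",np.polyfit(ly[r],lx[r],1))
E
```

```text
[483.44790563 -37.96627786  84.42220254] yaw -1.8219592157328919 z [ 0.0251  0.0085 -0.9996]
ridge lx [-19.87143317 -15.26935262 -11.68174119] ly [-42.70098475  44.19640791] 1593 z 46.21272970154337 slope [-1.05643913e-02 -1.54395112e+01]
```

Call:
{"fn": "play_rows", "kwargs": {
  "offset": [
    [1, -4, -10],
    [0, -4, -10],
    [0, 0, 0],
    [0, 0, 0]
  ],
  "turn": [0, 0, 0, 0]
}}

```text
clock: 3.85
position: [488.3, -45.6, 67.4]
ee_rot: [-0.613, 0.79, -0.007, 0.017]
contact_force: [-0.3, -0.5, 0.2]
gripper_width: 85.6
```

Call:
{"fn": "play_rows", "kwargs": {
  "offset": [
    [-4, 0, -25],
    [-2, 0, -22]
  ],
  "turn": [0, 0]
}}

```text
clock: 4.05
position: [486.2, -45.2, 23.2]
ee_rot: [-0.613, 0.789, -0.009, 0.022]
contact_force: [-0.7, 0.2, -0.1]
gripper_width: 85.5
```

Call:
{"fn": "play_rows", "kwargs": {
  "offset": [
    [-1, 0, -6],
    [0, 0, 0],
    [0, 0, 0],
    [0, 0, 0],
    [0, 0, 0],
    [0, 0, 0],
    [0, 0, 0]
  ],
  "turn": [0, 0, 0, 0, 0, 0, 0],
  "grip": -1
}}

```text
clock: 4.75
position: [485.6, -45.7, 19.3]
ee_rot: [-0.613, 0.79, -0.01, 0.022]
contact_force: [-0.1, -0.2, -2.3]
gripper_width: 8.9
```

```bash
cat >> h.py <<'E'
def st():
    from scipy.spatial.transform import Rotation as R
    s=arm.read_state();r=R.from_quat(s["ee_rot"]).as_matrix()
    print("t",round(s["clock"],2),"p",np.round(s["position"],1),"yaw",round(np.arctan2(r[1,0],r[0,0]),4),"z",r[:,2].round(4),"j",np.round(s["joints"],3),"F",np.round(s["contact_force"],1),"M",np.round(s["wrist_torque"],2),"w",round(s["gripper_width"],1))
E
python3 -c "
from h import *
st()"
```

```text
t 4.75 p [485.6 -45.7  19.3] yaw -1.8207 z [ 0.0471  0.0119 -0.9988] j [ 2.400e-01  4.150e-01 -6.110e-01 -1.000e-03 -4.960e-01  1.081e+00] F [-0.1 -0.2 -2.3] M [-0.02  0.08 -0.02] w 8.9
```

Call:
{"fn": "play_rows", "kwargs": {
  "offset": [
    [0, 0, 15],
    [0, 0, 25],
    [0, 0, 30],
    [0, 0, 30],
    [0, 0, 0],
    [0, 0, 0]
  ],
  "turn": [0, 0, 0, 0, 0, 0]
}}

```text
clock: 5.35
position: [484.2, -45.6, 121.9]
ee_rot: [-0.613, 0.79, -0.009, 0.022]
contact_force: [-0.1, 0.1, -1.2]
gripper_width: 9.1
```

```bash
python3 -c "
from h import *
st()
im,d,W=cloud('wrist');save(im,'w3.png')
z=W[...,2];r=(im[...,0]>90)&(im[...,1]<50)&(d>0)
print(np.percentile(W[r],[2,50,98],axis=0).round())"
```

```text
t 5.35 p [484.2 -45.6 121.9] yaw -1.8216 z [ 0.0463  0.0129 -0.9988] j [ 0.24   0.247 -0.507 -0.002 -0.768  1.081] F [-0.1  0.1 -1.2] M [-0.13  0.2  -0.02] w 9.1
[[ 450. -120.  110.]
 [ 498.   -5.  120.]
 [ 555.   57.  153.]]
```

View pics/w3.png

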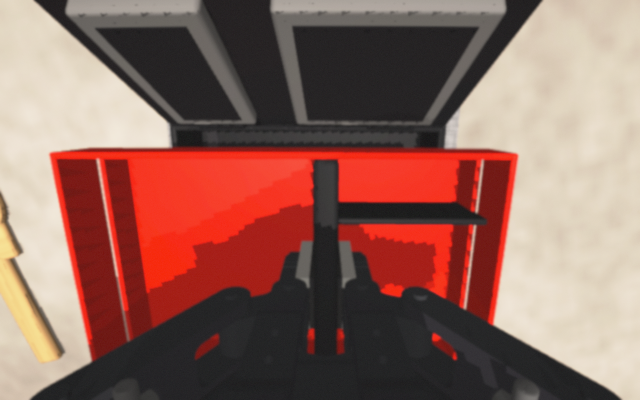

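The tray is held by the ridge and well clear of the tier. I'll move it away from the lid and turn it half round.

Call:
{"fn": "play_rows", "kwargs": {
  "offset": [
    [-30, 8, 0],
    [-30, 8, 0],
    [-25, 7, 0],
    [0, 0, 0],
    [0, 0, 0],
    [0, 0, 0],
    [0, 0, 0],
    [0, 0, 0],
    [0, 0, 0],
    [0, 0, 0],
    [0, 0, 0],
    [0, 0, 0]
  ],
  "turn": [0, 0, 0, -0.1, -0.15, -0.15, -0.15, -0.15, -0.15, -0.15, -0.15, -0.15]
}}

```text
clock: 6.6
position: [385.0, -25.3, 106.7]
ee_rot: [-0.006, 1.0, -0.014, -0.001]
contact_force: [-0.2, 0.5, -2.2]
gripper_width: 9.0
```

```bash
python3 -c "
from h import *
st()"
```

```text
t 6.6 p [385.  -25.3 106.7] yaw -3.1305 z [-0.0018 -0.0284 -0.9996] j [ 0.383  0.129 -0.735  0.039 -0.72  -0.401] F [-0.2  0.5 -2.2] M [ 0.07 -0.02  0.09] w 9.0
```

Call:
{"fn": "play_rows", "kwargs": {
  "offset": [
    [0, 0, 2],
    [0, 0, 2],
    [0, 0, 2],
    [0, 0, 2],
    [0, 0, 2],
    [0, 0, 2],
    [0, 0, 2],
    [0, 0, 2],
    [0, 0, 2],
    [0, 0, 2],
    [0, 0, 0],
    [0, 0, 0]
  ],
  "turn": [-0.15, -0.15, -0.15, -0.15, -0.15, -0.15, -0.15, -0.15, -0.15, -0.15, -0.15, -0.1]
}}

```text
clock: 7.8
position: [374.4, -27.8, 112.4]
ee_rot: [0.765, 0.643, -0.013, -0.026]
contact_force: [-0.7, -0.1, -1.5]
gripper_width: 9.2
```

```bash
python3 -c "
from h import *
st()"
```

```text
t 7.8 p [374.4 -27.8 112.4] yaw 1.3971 z [-0.0526  0.0229 -0.9984] j [ 0.331  0.129 -0.68  -0.054 -0.805 -2.037] F [-0.7 -0.1 -1.5] M [-0.04 -0.13  0.04] w 9.2
```

Call:
{"fn": "play_rows", "kwargs": {
  "offset": [
    [30, 3, 0],
    [30, 3, 0],
    [30, 3, 0],
    [20, 2, 0],
    [0, 0, 0],
    [0, 0, 0]
  ],
  "turn": [-0.03, -0.03, -0.01, 0, 0, 0]
}}

```text
clock: 8.4
position: [482.0, -17.9, 103.4]
ee_rot: [0.79, 0.613, -0.02, -0.03]
contact_force: [-0.6, 0.7, -2.1]
gripper_width: 9.1
```

```bash
python3 -c "
from h import *
st()
im,d,W=cloud('wrist');save(im,'w4.png');np.savez('w4.npz',im=im,W=W)
Z=W[...,2];m=(d>0)&(im[...,0]>90)&(im[...,1]<50)
p=W[m];print(np.percentile(p,[1,50,99],axis=0).round())
"
```

```text
t 8.4 p [482.  -17.9 103.4] yaw 1.3196 z [-0.0682  0.0242 -0.9974] j [ 0.273  0.319 -0.441 -0.054 -0.871 -2.058] F [-0.6  0.7 -2.1] M [-0.09 -0.09 -0.04] w 9.1
[[ 409. -121.   91.]
 [ 467.  -29.  103.]
 [ 530.   58.  140.]]
```

View pics/w4.png

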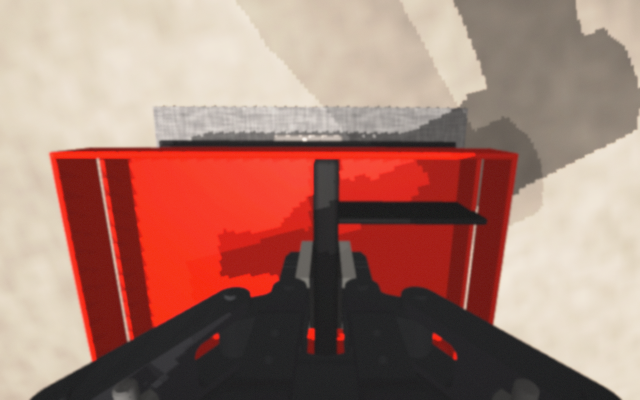

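```bash
cat >> h.py <<'E'
def traypose():
    from scipy.spatial.transform import Rotation as R
    Rp=R.from_euler("z",0).from_quat([-0.613,0.79,-0.010,0.022]).as_matrix()
    Rp=RPICK if RPICK is not None else Rp
    s=arm.read_state();r=R.from_quat(s["ee_rot"]).as_matrix()
    rel=Rp.T@(np.array([488.1,-30.6,6])-[485.6,-45.7,19.3])
    T0=R.from_euler("z",1.306+np.pi).as_matrix()
    Tr=r@Rp.T@T0
    return np.array(s["position"])+r@rel, Tr
def _rp():
    z=np.array([.0471,.0119,-.9988]);z/=np.linalg.norm(z);y=-1.8207
    x=np.array([np.cos(y),np.sin(y),0]);x-=z*(x@z);x/=np.linalg.norm(x)
    return np.stack([x,np.cross(z,x),z],1)
RPICK=_rp()
def show():
    st();c,T=traypose();print("tray centre",c.round(1),"tilt",T[:2,2].round(4),"yaw",np.arctan2(T[1,0],T[0,0]).round(4));return c,T
E
python3 - <<'E'
from h import *
c,T=show()
z=np.load("w4.npz");im=z["im"];W=z["W"]
L=(W-c)@T
m=(im[...,0]>90)&(im[...,1]<50)&(abs(L[...,2]-42)<4)
p=L[m];print(len(p),p[:,2].mean(),np.polyfit(p[:,0],p[:,2],1))
for a,sg in [(0,1),(0,-1),(1,1),(1,-1)]:
    k=p[(p[:,a]*sg>[78,49][a])&(abs(p[:,1-a])<[50,70][a])];print(a,sg,len(k),np.percentile(k[:,a],[2,50,98]).round(1) if len(k) else 0, np.median(k[:,2]) if len(k) else 0)
E
```

```text
t 8.45 p [481.9 -17.9 103.4] yaw 1.3199 z [-0.068   0.0241 -0.9974] j [ 0.273  0.319 -0.441 -0.054 -0.871 -2.058] F [ 0.4 -0.9 -1.2] M [-0.08 -0.2   0.04] w 8.9
tray centre [479.1 -32.5  89.7] tilt [ 0.0209 -0.036 ] yaw 1.3033
7519 41.67259491236805 [-5.91170808e-03  4.15804907e+01]
0 1 1283 [81.6 82.6 83.9] 40.89408827612865
0 -1 2764 [-83.9 -82.7 -81.5] 41.62324695834895
1 1 2550 [52.8 55.  56.7] 42.666747055138075
1 -1 0 0 0
```

Call:
{"fn": "play_rows", "kwargs": {
  "offset": [
    [5, 1, -15],
    [4, 1, -15],
    [0, 0, 0]
  ],
  "turn": [0, 0, 0]
}}

```text
clock: 8.75
position: [487.7, -16.3, 72.1]
ee_rot: [0.789, 0.613, -0.021, -0.031]
contact_force: [-0.7, 1.0, -1.5]
gripper_width: 8.8
```

```bash
python3 -c "
from h import *
show()"
```

```text
t 8.75 p [487.7 -16.3  72.1] yaw 1.3197 z [-0.0708  0.0239 -0.9972] j [ 0.273  0.373 -0.457 -0.059 -0.803 -2.052] F [-0.7  1.  -1.5] M [-0.14 -0.11 -0.03] w 8.8
tray centre [484.8 -31.   58.3] tilt [ 0.0237 -0.0357] yaw 1.3031
```

Call:
{"fn": "play_rows", "kwargs": {
  "offset": [
    [4, 0, -6],
    [0, 0, -8],
    [0, 0, 0]
  ],
  "turn": [0, 0, 0]
}}

```text
clock: 9.05
position: [490.6, -16.5, 58.0]
ee_rot: [0.789, 0.613, -0.021, -0.031]
contact_force: [0.5, -0.5, -1.6]
gripper_width: 9.2
```

```bash
python3 -c "
from h import *
show()"
```

```text
t 9.05 p [490.6 -16.5  58. ] yaw 1.3201 z [-0.0708  0.0239 -0.9972] j [ 0.271  0.399 -0.463 -0.06  -0.772 -2.047] F [ 0.5 -0.5 -1.6] M [-0.04 -0.13  0.01] w 9.2
tray centre [487.8 -31.1  44.3] tilt [ 0.0237 -0.0358] yaw 1.3035
```

Call:
{"fn": "play_rows", "kwargs": {
  "offset": [
    [0, 0.5, -7],
    [0, 0, -7],
    [0, 0, 0]
  ],
  "turn": [0, 0, 0]
}}

```text
clock: 9.35
position: [490.7, -16.0, 43.6]
ee_rot: [0.789, 0.613, -0.02, -0.031]
contact_force: [-0.1, 0.5, -1.4]
gripper_width: 9.3
```

```bash
python3 -c "
from h import *
show()"
```

```text
t 9.35 p [490.7 -16.   43.6] yaw 1.3202 z [-0.0695  0.0242 -0.9973] j [ 0.272  0.421 -0.475 -0.063 -0.736 -2.045] F [-0.1  0.5 -1.4] M [-0.05 -0.15 -0.03] w 9.3
tray centre [487.9 -30.6  29.8] tilt [ 0.0224 -0.0361] yaw 1.3036
```

Call:
{"fn": "play_rows", "kwargs": {
  "offset": [
    [0, 0, -5],
    [0, 0, -5]
  ],
  "turn": [0, 0]
}}

```text
clock: 9.55
position: [491.3, -15.8, 33.5]
ee_rot: [0.789, 0.613, -0.019, -0.03]
contact_force: [-0.2, -0.9, -1.5]
gripper_width: 9.2
```

```bash
python3 -c "
from h import *
show()"
```

```text
t 9.55 p [491.3 -15.8  33.5] yaw 1.3205 z [-0.0679  0.0244 -0.9974] j [ 0.272  0.437 -0.483 -0.064 -0.71  -2.043] F [-0.2 -0.9 -1.5] M [-0.02 -0.16 -0.01] w 9.2
tray centre [488.5 -30.4  19.7] tilt [ 0.0208 -0.0363] yaw 1.3039
```

Call:
{"fn": "play_rows", "kwargs": {
  "offset": [
    [0, 0, -5],
    [0, 0, -4],
    [0, 0, -3]
  ],
  "turn": [0, 0, 0]
}}

```text
clock: 9.85
position: [491.2, -15.8, 20.2]
ee_rot: [0.789, 0.613, -0.02, -0.031]
contact_force: [-1.0, 2.7, 2.4]
gripper_width: 9.0
```

```bash
python3 -c "
from h import *
show()"
```

```text
t 9.85 p [491.2 -15.8  20.2] yaw 1.3204 z [-0.0683  0.0243 -0.9974] j [ 0.272  0.46  -0.492 -0.067 -0.679 -2.039] F [-1.   2.7  2.4] M [ 0.5   0.11 -0.04] w 9.0
tray centre [488.4 -30.4   6.4] tilt [ 0.0212 -0.0362] yaw 1.3039
```

Call:
{"fn": "play_rows", "kwargs": {
  "offset": [
    [0, 0, -2],
    [0, 0, -1],
    [0, 0, 0]
  ],
  "turn": [0, 0, 0]
}}

```text
clock: 10.15
position: [491.1, -15.6, 19.4]
ee_rot: [0.789, 0.613, -0.02, -0.031]
contact_force: [-0.7, -1.4, 0.3]
gripper_width: 9.2
```

Call:
{"fn": "play_rows", "kwargs": {
  "offset": [
    [0, 0, 0],
    [0, 0, 0],
    [0, 0, 0],
    [0, 0, 0],
    [0, 0, 0],
    [0, 0, 0]
  ],
  "turn": [0, 0, 0, 0, 0, 0],
  "grip": 1
}}

```text
clock: 10.75
position: [492.4, -15.4, 19.6]
ee_rot: [0.789, 0.614, -0.019, -0.03]
contact_force: [-0.0, -0.2, -0.4]
gripper_width: 85.6
```

Call:
{"fn": "play_rows", "kwargs": {
  "offset": [
    [0, 0, 15],
    [0, 0, 30],
    [0, 0, 40],
    [-10, 0, 40],
    [-10, 0, 40],
    [-10, 0, 40],
    [0, 0, 0]
  ],
  "turn": [0, 0, 0, 0, 0, 0, 0]
}}

```text
clock: 11.45
position: [458.8, -16.4, 230.7]
ee_rot: [0.789, 0.613, -0.022, -0.03]
contact_force: [0.3, -0.4, -0.4]
gripper_width: 85.4
```

```bash
cat > chk.py <<'E'
from h import *
st()
im,d,W=cloud("wrist");import sys;save(im,sys.argv[1]);im=im.astype(int)
t=1.306;c,q=np.cos(t),np.sin(t)
D=W[...,:2]-[488.1,-30.6];lx=D@[c,q];ly=D@[-q,c];Z=W[...,2]
red=(im[...,0]>90)&(im[...,1]<50);blk=im.max(-1)<60
rim=red&(Z>37)&(Z<70)&(abs(lx)<100)&(abs(ly)<70)
p=np.c_[lx,ly,Z][rim.ravel()] if 0 else np.stack([lx[rim],ly[rim],Z[rim]],1)
print("rim n",len(p),"plane",np.linalg.lstsq(np.c_[p[:,:2],np.ones(len(p))],p[:,2],rcond=None)[0].round(4),"z",np.percentile(p[:,2],[2,50,98]).round(1))
for a,sg in [(0,1),(0,-1),(1,1),(1,-1)]:
    k=p[(p[:,a]*sg>[78,50][a])&(abs(p[:,1-a])<[45,70][a])];print(a,sg,len(k),np.percentile(k[:,a],[2,50,98]).round(1) if len(k) else 0,np.median(k[:,2]).round(1) if len(k) else 0, np.polyfit(k[:,1-a],k[:,a],1).round(4) if len(k) else 0)
r=blk&(abs(lx-16)<14)&(abs(ly)<45)&(Z>36)&(Z<60)
print("ridge",r.sum(),np.percentile(lx[r],[3,50,97]).round(1),np.median(Z[r]))
o=blk&(Z>40)&(Z<60)
for sg in (1,-1):
    k=o&(lx*sg>84)&(lx*sg<95)&(abs(ly)<45);print("tier end",sg,k.sum(),np.median(lx[k]).round(1),np.median(Z[k]).round(1))
L=(Z>60)&(Z<190)&(abs(lx)<95)&(ly<-40)&(ly>-150);v=np.c_[ly[L],Z[L]]
if len(v)>50:
    print("lid",len(v),np.percentile(v,[1,99],axis=0).round(),np.linalg.svd(v-v.mean(0),full_matrices=False)[2][0])
E
python3 chk.py w5.png
```

```text
t 11.45 p [458.8 -16.4 230.7] yaw 1.3216 z [-0.0716  0.0215 -0.9972] j [ 0.291  0.139 -0.318 -0.045 -1.177 -2.092] F [ 0.3 -0.4 -0.4] M [ 0.01 -0.23 -0.01] w 85.4
rim n 2447 plane [2.60000e-03 1.11000e-02 4.27331e+01] z [37.3 43.6 45.8]
0 1 317 [81.6 82.7 87. ] 43.8 [-2.14000e-02  8.30583e+01]
0 -1 405 [-87.8 -83.9 -82.7] 42.5 [-1.14000e-02 -8.45921e+01]
1 1 454 [54.5 56.9 58.5] 44.6 [9.10000e-03 5.67327e+01]
1 -1 768 [-56.1 -52.6 -50.8] 42.8 [ 1.08000e-02 -5.31816e+01]
ridge 568 [11.6 15.2 18.9] 42.53319842901236
tier end 1 358 87.8 46.1
tier end -1 308 -88.8 46.4
lid 13139 [[-98.  63.]
 [-61. 137.]] [-0.43480484  0.90052471]
```

View pics/w5.png

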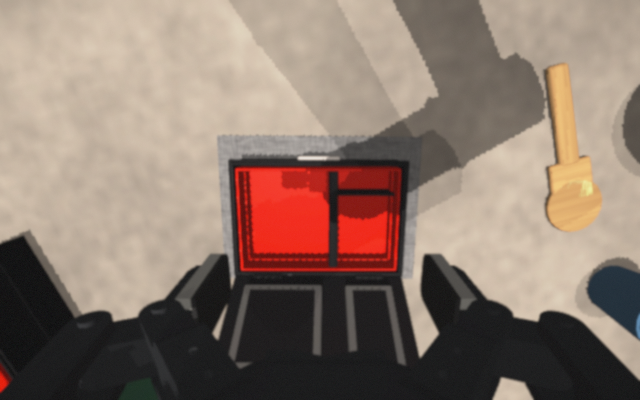

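The tray is home, with the rice compartment at the big-seal end. Its rim is 2–3 mm below the tier rim and centred. Now I'll go over and behind the lid with the fingers shut.

Call:
{"fn": "play_rows", "kwargs": {
  "offset": [
    [20, -6, 0],
    [40, -11, 0],
    [40, -11, 0],
    [40, -11, 0],
    [40, -11, 0],
    [28, -8, 0],
    [0, 0, 0]
  ],
  "turn": [0, 0, 0, 0, 0, 0, 0],
  "grip": -1
}}

```text
clock: 12.2
position: [668.4, -76.7, 215.6]
ee_rot: [0.789, 0.613, -0.029, -0.038]
contact_force: [-0.3, 0.2, -0.3]
gripper_width: -0.2
```

```bash
cat >> h.py <<'E'
def tl():
    st();p=arm.read_state()["position"];D=np.array(p[:2])-[488.1,-30.6];c,q=np.cos(1.306),np.sin(1.306)
    print("lx",round(D@[c,q],1),"ly",round(D@[-q,c],1),"z",round(p[2],1))
E
python3 -c "
from h import *
tl()"
```

```text
t 12.2 p [668.4 -76.7 215.6] yaw 1.3213 z [-0.0931  0.0238 -0.9954] j [ 0.11   0.526  0.208 -0.035 -1.343 -1.921] F [-0.3  0.2 -0.3] M [-0.07 -0.08 -0.  ] w -0.2
lx 2.7 ly -186.1 z 215.6
```

Call:
{"fn": "play_rows", "kwargs": {
  "offset": [
    [0, 0, -30],
    [0, 0, -35],
    [0, 0, -20],
    [0, 0, 0]
  ],
  "turn": [0, 0, 0, 0]
}}

```text
clock: 12.6
position: [664.6, -76.7, 120.6]
ee_rot: [0.789, 0.612, -0.034, -0.042]
contact_force: [-0.4, 0.2, -0.2]
gripper_width: 0.1
```

Call:
{"fn": "play_rows", "kwargs": {
  "offset": [
    [-15, 4, 0],
    [-15, 4, 0],
    [-15, 4, 0],
    [-15, 4, 2],
    [-15, 4, 2],
    [-15, 4, 2]
  ],
  "turn": [0, 0, 0, 0, 0, 0]
}}

```text
clock: 13.2
position: [572.0, -52.0, 127.5]
ee_rot: [0.789, 0.612, -0.034, -0.041]
contact_force: [1.7, 0.1, -0.6]
gripper_width: -0.2
```

```bash
python3 -c "
from h import *
tl()"
```

```text
t 13.2 p [572.  -52.  127.5] yaw 1.3207 z [-0.1025  0.0228 -0.9945] j [ 0.17   0.443 -0.166 -0.046 -1.059 -1.966] F [ 1.7  0.1 -0.6] M [-0.1  -0.38  0.05] w -0.2
lx 1.3 ly -86.5 z 127.5
```

Call:
{"fn": "play_rows", "kwargs": {
  "offset": [
    [-12, 3, 6],
    [-12, 3, 6],
    [-12, 3, 5],
    [-13, 4, 0],
    [-13, 4, -4]
  ],
  "turn": [0, 0, 0, 0, 0]
}}

```text
clock: 13.7
position: [508.3, -33.8, 146.2]
ee_rot: [0.789, 0.613, -0.03, -0.038]
contact_force: [0.2, -0.4, -0.3]
gripper_width: 0.3
```

```bash
python3 -c "
from h import *
tl()
im,d,W=cloud('side');save(im,'s6.png')"
```

```text
t 13.7 p [508.3 -33.8 146.2] yaw 1.3219 z [-0.0929  0.023  -0.9954] j [ 0.226  0.318 -0.31  -0.05  -1.028 -2.017] F [ 0.2 -0.4 -0.3] M [-0.16 -0.42 -0.02] w 0.3
lx 2.2 ly -20.3 z 146.2
```

View pics/s6.png

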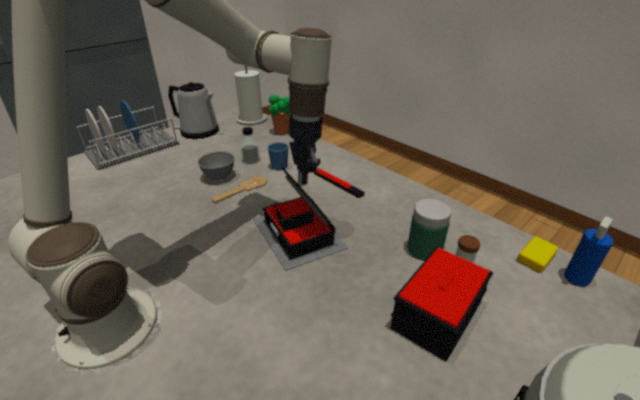

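The lid is past upright and leaning towards the robot (edge at about (290,177)), with the finger behind it. I'll keep pushing over and down.

Call:
{"fn": "play_rows", "kwargs": {
  "offset": [
    [-11, 3, -12],
    [-11, 3, -13],
    [-9, 2, -12],
    [-9, 2, -12],
    [-5, 1, -12],
    [-3, 1, -10]
  ],
  "turn": [0, 0, 0, 0, 0, 0]
}}

```text
clock: 14.35
position: [457.5, -20.5, 78.0]
ee_rot: [0.788, 0.614, -0.027, -0.037]
contact_force: [-0.2, -0.2, 0.9]
gripper_width: 0.1
```

```bash
python3 -c "
from h import *
tl()"
```

```text
t 14.35 p [457.5 -20.5  78. ] yaw 1.324 z [-0.0875  0.0242 -0.9959] j [ 0.278  0.33  -0.508 -0.065 -0.811 -2.049] F [-0.2 -0.2  0.9] M [-0.2  -0.27  0.02] w 0.1
lx 1.7 ly 32.2 z 78.0
```

Call:
{"fn": "play_rows", "kwargs": {
  "offset": [
    [0, 0, -8],
    [0, 0, -6],
    [0, 0, -4],
    [0, 0, -3]
  ],
  "turn": [0, 0, 0, 0]
}}

```text
clock: 14.75
position: [457.1, -20.6, 56.0]
ee_rot: [0.788, 0.614, -0.029, -0.037]
contact_force: [-6.1, 2.3, 25.4]
gripper_width: -0.3
```

```bash
python3 -c "
from h import *
tl()"
```

```text
t 14.75 p [457.1 -20.6  56. ] yaw 1.325 z [-0.0904  0.0232 -0.9956] j [ 0.278  0.366 -0.528 -0.069 -0.759 -2.043] F [-6.1  2.3 25.4] M [1.   2.21 0.01] w -0.3
lx 1.5 ly 32.6 z 56.0
```

Call:
{"fn": "play_rows", "kwargs": {
  "offset": [
    [0, 0, 10],
    [0, 0, 30],
    [0, 0, 40],
    [0, 0, 40],
    [0, 0, 40],
    [0, 0, 0],
    [0, 0, 0]
  ],
  "turn": [0, 0, 0, 0, 0, 0, 0]
}}

```text
clock: 15.45
position: [457.8, -21.4, 224.6]
ee_rot: [0.788, 0.614, -0.027, -0.036]
contact_force: [-1.0, 0.0, -1.8]
gripper_width: -0.5
```

```bash
python3 - <<'E'
from h import *
tl()
im,d,W=cloud("wrist");save(im,"w7.png")
c,q=np.cos(1.306),np.sin(1.306);D=W[...,:2]-[488.1,-30.6];lx=D@[c,q];ly=D@[-q,c];Z=W[...,2]
m=(abs(lx)<80)&(abs(ly)<52)&(Z<80)&(Z>20)
A=np.c_[lx[m],ly[m],np.ones(m.sum())];print("lid plane",m.sum(),np.linalg.lstsq(A,Z[m],rcond=None)[0].round(4),np.percentile(Z[m],[2,50,98]).round(1))
g=(abs(lx)<150)&(abs(ly)<150)&(abs(Z)<12)&(abs(ly)>85);print("counter z",np.median(Z[g]),np.linalg.lstsq(np.c_[lx[g],ly[g],np.ones(g.sum())],Z[g],rcond=None)[0].round(4))
E
```

```text
t 15.45 p [457.8 -21.4 224.6] yaw 1.3239 z [-0.0858  0.0232 -0.996 ] j [ 0.277  0.15  -0.319 -0.05  -1.178 -2.074] F [-1.   0.  -1.8] M [-0.05 -0.17 -0.03] w -0.5
lx 1.0 ly 31.6 z 224.6
lid plane 13775 [ 7.00000e-04 -2.40000e-03  5.65097e+01] [54.9 56.5 58. ]
counter z -0.1307468743688587 [ 0.0007 -0.0011 -0.002 ]
```

View pics/w7.png

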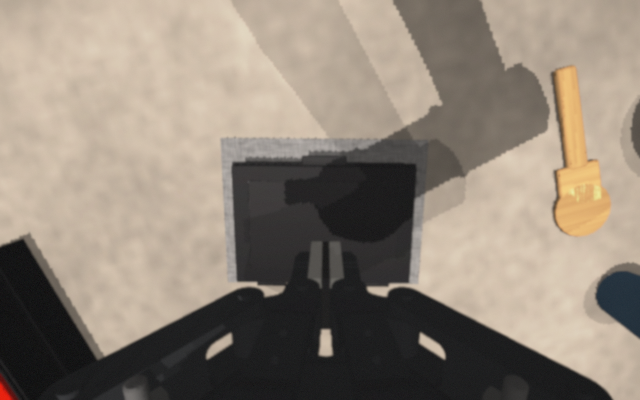

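The lid lies flat at (325,220). Its outer face measures 56.5 mm high with 0.003 rad tilt, so it is shut, and nothing is touching it. Handing in.

```bash
python3 -c "
from bench import arm
print(arm.job_done())"
```

```text
the job is handed in; nothing more can be done
None
```

The tray is turned round and sitting home in the tier, the lid is shut, and I handed the job in after about 15.5 s of the 61 s allowed. The hand-in reports no verdict, so the result rests on my own checks.

I pinched the ridge, lifted the tray clear and moved it towards the robot to miss the lid. There I turned it half round and guided it down to its seat before letting go. I then pushed the lid over from behind with shut fingers and pressed it down.

- **Tray:** before closing the lid, the rice compartment was at the big-seal end. The tray rim was 2–3.5 mm below the tier rim, close to the 2 mm expected, and centred to about 1–2 mm.
- **Lid:** the outer face measured 56.5 mm above the counter (56 mm is shut) with 0.003 rad tilt. The final press reached about 25 N, and the fingers were clear of everything at the end.
- **Discrepancies:** the tool drifted about 0.1 rad off vertical, so the tray went in tilted by about 0.04 rad. The rim fit after release showed about 0.01 rad.
- **Not measured:** I did not measure the bystanders at the end. The arm stayed clear of them, and those visible in the last pictures looked undisturbed.

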